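Wind back the specimen clamp and hold the loaded tray level

ROBOT

A 7-joint arm with a two-finger parallel gripper is mounted at the origin on the work surface. World frame = base frame: x ahead of the robot, y to its left, z up, the work surface at z = 0. Lengths are in m, angles in degrees, forces in N, time in s.
With the tool pointing down it reaches from about 0.4 to 0.85 m from the base axis. Payload 4.4 kg.
Tool frame: the origin (TCP) lies on the centre line of the jaws, within the pads' length; the fingertips stand 17 mm ahead of it and the grasp point (between the pads) lies 2 mm behind it (r.finger_overhang is the distance from the TCP to the fingertips, in m); z points along the fingers, y is the direction in which the jaws open and shut (so a half turn about z gives the same grasp; the last joint's range is limited). The gripper opens to 94 mm and grips with 3 to 60 N. Pads are 16 mm wide; open, the fingers measure 119 mm over their backs; the gripper's body (75 mm by 177 mm) begins 78 mm behind the grasp point.
Start: joints at [66.073, 36.005, 2.206, 86.941, -1.547, 57.084, -1.146], TCP at [0.224, -0.61, 0.222] pointing down, gripper open.
Joint ranges: [-175.42, 175.42], [-21.48, 121.26], [-71.46, 75.88], [10.55, 141.38], [-63.04, 243.04], [13.31, 113.54], [-168.57, 168.57]. Speed limits (degrees/s): [147.25, 147.25, 180, 180, 180, 180, 180].

INTERFACE

Orientations are given as a 3x3 rotation matrix whose columns are the frame's x, y, z axes.
In Python, from plant import r, vision, ticket gives the robot as it stands.
- The arm moves only by the tool servo_tool, never from a script. Its argument "commands" is a list of rows, each an object of numbers: "x", "y", "z": the shift along the tool's x, y, z in m; "rx", "ry", "rz": the turn, a rotation vector about the tool's x, y, z in degrees; "gripper": the finger opening in m, from 0 to 0.094. A call has 1 to 20 rows; each row shifts and turns the pose as measured when the row begins, along the tool's axes as they then stand; what a row does not reach is not made up. A row lasts 1/8 s, in which the tool goes at most 62.5 mm and 10.7 degrees, less where a joint would pass 70% of its speed; a pose out of reach is approached as far as the arm can. A call with a gripper value outside its range is refused whole. The fingers move at their own pace and stop on an object; "squeeze" is the grip in N (left out, the last holds). Time passes only in rows, so rows that do not move let the fingers close. It gives the time, the measured TCP pose, the force and the opening at its end, in the units of the state.
- r.observe(): the state, without advancing time (a new reading comes with each control period).
- vision.camera(name): name is "scene" or "top"; returns a dict with "frame" (400x640x3 uint8, red, green, blue), "range_z" (400x640 float32, m along the optical axis (not along the pixel's ray), 0 where there is no reading), "K" (3x3 intrinsics, pixels), "T" (4x4, takes a point from camera to world coordinates). Camera axes: x right, y up, looking along -z (the intrinsics and any distortion apply to the point x, -y, -z); pixel columns grow to the right and rows downward; lengths in m; the calibration is good to about 2 mm. A picture is of the moment at which its call begins.
- ticket.sign_off(): hands the job in, once; it reports no verdict.
The state is a dict: "clock": time; "joints": joint angles; "joint_vel": joint speeds; "joint_efforts": joint torques, N m; "tcp_pos": TCP position; "ee_rot": TCP orientation; "wrist_force": force on the tool from outside, world axes, zero at the start; "ft_torque": the same for the moment, N m; "finger_gap": opening from 0.0 (shut) to 1.0 (fully open).
Only numpy, scipy, OpenCV 4.12 (cv2) and the standard library are available. Lean on these libraries where they do the work, as an engineer would, in place of code of your own. Each camera call takes 0.05 s, during which the arm holds its last target.

TASK

Wind the hand crank of the specimen clamp anticlockwise (seen from above), about two turns, until it is at its stop and the hold-down tongue is fully drawn back off the tray, while the tray stays in its nest. Then take the tray by its upright grip, lift it at least 12 cm above its nest without tipping it so that both loose discs stay in it, and hold it there steady and level for a couple of seconds; the program finishes while still holding the tray up in the air. Leave everything else on the bench and on the clamp where it lies.

Things in the scene. Friction and masses are not known exactly. Their poses are not given: they have to be found in the camera images.
- crank_axis (a point): Specimen clamp, fixed to the bench: an aluminium base plate 180 x 420 mm, 14 mm thick, carrying a grey gear housing (100 x 90 mm, top 90 mm above the bench) with the crank on top, and a tray nest at the other end. This point lies on the crank's vertical axis, 140 mm above the bench, at half the height of the crank's knob. Axes: those of the clamp: z up, +y along the base from the crank to the tray, x across it. The nest's centre is 230 mm from the axis along +y.
- crank (a joint): Angle of the hand crank in rad, growing anticlockwise seen from above, 0 to 14.137 (hard stop, two and a quarter turns). It starts between 0 and 1.5. At 0 the crank's arm points along the clamp's -x, at the stop along its -y (away from the tray): at value q the knob lies 50 mm from the axis in the direction (cos(pi+q), sin(pi+q)) of the clamp's x, y. About 0.1 N m of friction (2 N at the knob); it stays where it is left. Each rad draws the tongue 3.2 mm back.
- crank_knob (a point): Centre of the crank's upright black knob: a plain round sleeve 22 mm in diameter and 56 mm tall (28 mm above and below this point) that spins freely on its pin, 50 mm from the crank axis. The crank's flat arm lies below it, its top 109 mm above the bench.
- tongue_tip (a point): Tip of the steel hold-down tongue (44 mm wide, its top about 42 mm above the bench, with a 12 mm high lip at the tip, top 47 mm), which slides along the clamp's y. With the crank at 0 it reaches 30 mm over the tray's end, 2 to 3 mm above its rim; at the stop it is 15 mm clear of the tray. It moves only by the crank.
- nest (a point): Centre of the nest on the clamp's base plate, on its surface 14 mm above the bench, where the tray's underside rests. Rails 8 mm high surround the tray with 2 to 3 mm play. Axes as the clamp.
- tray_grip (a point): The tray: an open steel tray 100 mm (its x) by 150 mm (its y), rim 18 mm high, floor and walls 3 mm, 0.24 to 0.42 kg, with an upright black plate-shaped grip in the middle: 14 mm thick (along x), 36 mm wide (along y), its top 58 mm above the tray's underside. This point is in the grip, 42 mm above the tray's underside (16 mm below the grip's top). It starts in the nest with its axes along those of the clamp. Take the grip across its 14 mm.
- tray: The same tray; origin at the centre of its underside.
- disc_a: Steel test disc, 36 mm in diameter, 10 mm thick, lying loose in the +y half of the tray, about 45 mm from its middle; 35 to 75 g. Origin at the centre of its underside.
- disc_b: The same kind of disc, lying loose in the -y half of the tray, partly under the tongue. Origin at the centre of its underside.
- fixture: The whole specimen clamp; origin on the bench beneath it, 110 mm along +y from the crank axis. Axes as crank_axis.
- spare_disc: A spare disc of the same kind lying on the clamp's base beside the tongue (+x side); to be left alone.
- gauge_block: Dark steel gauge block 20 x 50 x 12 mm lying on the clamp's base beside the tongue (-x side); to be left alone.
- petri: Shallow glass dish, 90 mm across, on the bench; to be left alone.
- jar: White jar with a lid, 70 mm across, 85 mm tall, on the bench; to be left alone.
- screwdriver: Screwdriver lying on the bench; to be left alone.
- weight: Brass weight with a knob, 50 mm across, 66 mm tall, on the bench; to be left alone.
There are look-alikes about, which are no part of the job. What is shaped like the tray but red or yellow is not meant.

How it is judged (in metres and radians):
On the way, in this order (a step that is already met when the one before it is completed fails the run):
1. the crank is wound to its stop (within 0.45 rad), the tray still in its nest (value of joint crank above 13.69 rad and distance between tray and nest below 0.008 m), for 0.2 s.
2. the tray is held level and steady, its underside at least 115 mm above the nest, for 1 s (z of tray in the frame of nest above 0.115 m and angle between tray's own z axis and vertical below 0.1 rad and linear speed of tray below 0.04 m/s and contact force between the fingers and tray above 1 N), for 1 s.
At the end, for the whole second after the job is handed in: The crank is at its stop (within 0.45 rad); the fingers hold the tray with its underside at least 115 mm above the nest, tilted less than 0.1 rad, slower than 30 mm/s and 0.2 rad/s, touching neither the clamp nor any bystander tall enough to carry it; both discs lie flat on the tray's floor (value of joint crank above 13.69 rad and z of tray in the frame of nest above 0.115 m and angle between tray's own z axis and vertical below 0.1 rad and linear speed of tray below 0.03 m/s and angular speed of tray below 0.2 rad/s and contact force between the fingers and tray above 1 N and contact force between tray and fixture below 0.1 N and contact force between tray and jar below 0.1 N and contact force between tray and weight below 0.1 N and z of disc_a in the frame of tray between 0 and 0.01 m and horizontal distance between each of disc_a, disc_b and tray below 0.075 m and z of disc_b in the frame of tray between 0 and 0.01 m); the arm keeps its last pose, push and grip.
It fails at once if the tray is tipped by more than 0.3 rad (angle between tray's own z axis and vertical above 0.3 rad).
It fails at once if a disc leaves the tray (distance between any of disc_a, disc_b and tray above 0.09 m).
It fails at once if a bystander is moved by more than 30 mm (distance of any of spare_disc, gauge_block, petri, jar, screwdriver, weight from where it was at the start of the episode above 0.03 m).
It also fails if it takes over 72 s, if anything falls off the work surface, if the arm or the gripper's body presses on something with over 40 N, if the wrist force passes 120 N, or if a joint passes its speed limit or range.

## Working session

There is one attempt and no reset: what is moved stays moved. The work goes in short steps, Python scripts to look and compute and a tool call to move; the robot and the scene stay as the last step left them, time stands still between calls to the robot, and variables do not carry over. Pictures are saved under pics/ and viewed, and the job is handed in when it is done.

Besides the shell and the picture viewer there is one more tool, called after ">>>" as name(argument=value, ...) on one line, values as JSON. servo_tool: Moves the arm, as the interface text tells. Its arguments: {"type":"object","properties":{"commands":{"type":"array","items":{"type":"object","properties":{"x":{"type":"number"},"y":{"type":"number"},"z":{"type":"number"},"rx":{"type":"number"},"ry":{"type":"number"},"rz":{"type":"number"},"gripper":{"type":"number"}}}},"squeeze":{"type":"number"}},"required":["commands"]}

```bash
mkdir -p pics; ls
python3 - <<'E'
from plant import r, vision, ticket
import cv2,numpy as np
print(r.observe(), r.finger_overhang)
for n in("scene","top"):
    c=vision.camera(n); cv2.imwrite(f"pics/{n}0.png",c["frame"][:,:,::-1]); np.savez(f"{n}0.npz",**c); print(c["K"],c["T"])
E
```

```text
pics
{'clock': 0.0, 'joints': array([66.07361411, 36.05875677,  2.2045743 , 86.99422338, -1.54711618,
       57.08411152, -1.14560115]), 'joint_vel': array([-0.00783859, -0.01661696,  0.05719816, -0.03685309, -0.03898182,
       -0.00069947, -0.08449277]), 'joint_efforts': array([ 5.14010499e-04, -5.49721706e+01,  1.14302851e+00, -1.86628819e+01,
       -5.23593463e-02,  2.37308932e-02,  1.34841112e-04]), 'tcp_pos': array([ 0.22377196, -0.60960068,  0.22156646]), 'ee_rot': array([[ 9.38764029e-01,  3.44560050e-01, -6.85581333e-04],
       [ 3.44560729e-01, -9.38762410e-01,  1.74379891e-03],
       [-4.27545460e-05, -1.87324009e-03, -9.99998245e-01]]), 'wrist_force': array([ 0.59302048, -0.08707633,  0.2027297 ]), 'ft_torque': array([ 0.0468243 ,  0.0144364 , -0.02074053]), 'finger_gap': 0.9972081870077927} 0.017
[[410.3755715    0.         314.56134751]
 [  0.         410.3755715  199.13846194]
 [  0.           0.           1.        ]] [[ 0.69261181 -0.5801241   0.42865477  1.17006871]
 [ 0.72117275  0.56855093 -0.3958026  -0.51178643]
 [-0.01409744  0.5832717   0.81215478  1.34750273]
 [ 0.          0.          0.          1.        ]]
[[500.24102566   0.         318.09083205]
 [  0.         500.24102566 196.42866531]
 [  0.           0.           1.        ]] [[ 0.02939498  0.99527397 -0.0925508   0.39002563]
 [-0.99951426  0.03022616  0.00759163  0.07403321]
 [ 0.01035321  0.09228269  0.99567902  1.52470754]
 [ 0.          0.          0.          1.        ]]
```

View pics/scene0.png

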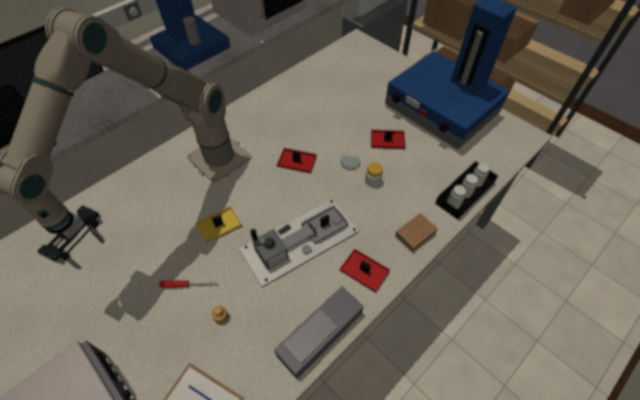

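View pics/top0.png

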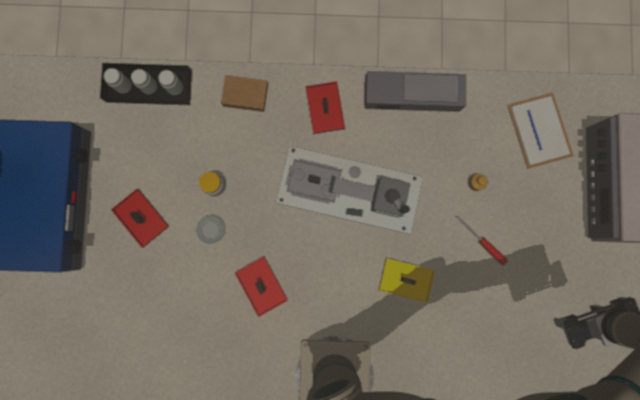

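```bash
cat > h.py <<'E'
import numpy as np,cv2
def load(n): return dict(np.load(n))
def px2w(c,u,v,z):
    K,T=c["K"],c["T"]; d=np.array([(u-K[0,2])/K[0,0],-(v-K[1,2])/K[1,1],-1.]); d=T[:3,:3]@d; o=T[:3,3]
    return o+d*(z-o[2])/d[2]
def w2px(c,p):
    K,T=c["K"],c["T"]; q=T[:3,:3].T@(np.array(p)-T[:3,3]); return np.array([K[0,0]*q[0]/-q[2]+K[0,2],K[1,1]*-q[1]/-q[2]+K[1,2]])
def cloud(c):
    K,T=c["K"],c["T"]; z=c["range_z"]; v,u=np.mgrid[:400,:640]
    P=np.stack([(u-K[0,2])/K[0,0]*z,-(v-K[1,2])/K[1,1]*z,-z],-1)
    return P@T[:3,:3].T+T[:3,3]
E
python3 - <<'E'
from h import *
c=load("top0.npz"); cv2.imwrite("pics/topc.png",cv2.resize(c["frame"][140:240,270:430,::-1],(800,500),interpolation=cv2.INTER_CUBIC))
c2=load("scene0.npz"); cv2.imwrite("pics/scenec.png",cv2.resize(c2["frame"][190:290,230:370,::-1],(798,570),interpolation=cv2.INTER_CUBIC))
P=cloud(c)[140:240,270:430]
z=P[...,2]; print((c["range_z"]>0).mean())
im=np.clip(z/0.18*255,0,255).astype(np.uint8); cv2.imwrite("pics/topz.png",cv2.resize(cv2.applyColorMap(im,cv2.COLORMAP_JET),(800,500),interpolation=cv2.INTER_NEAREST))
E
```

```text
0.99583203125
```

View pics/topc.png

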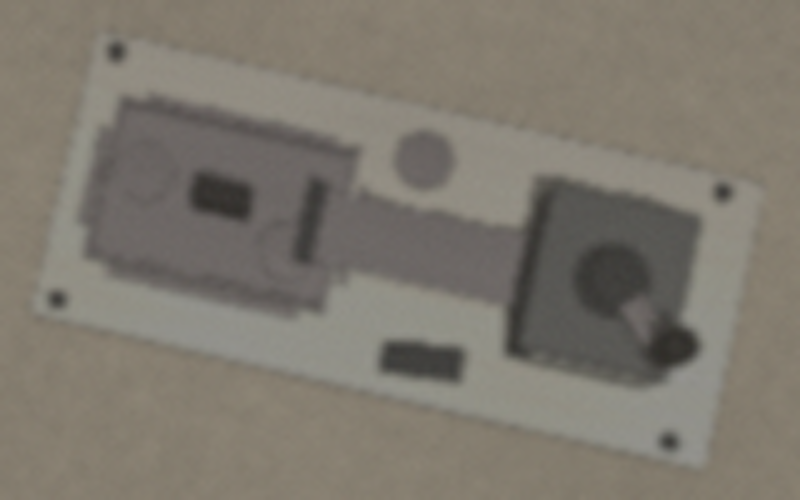

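View pics/topz.png

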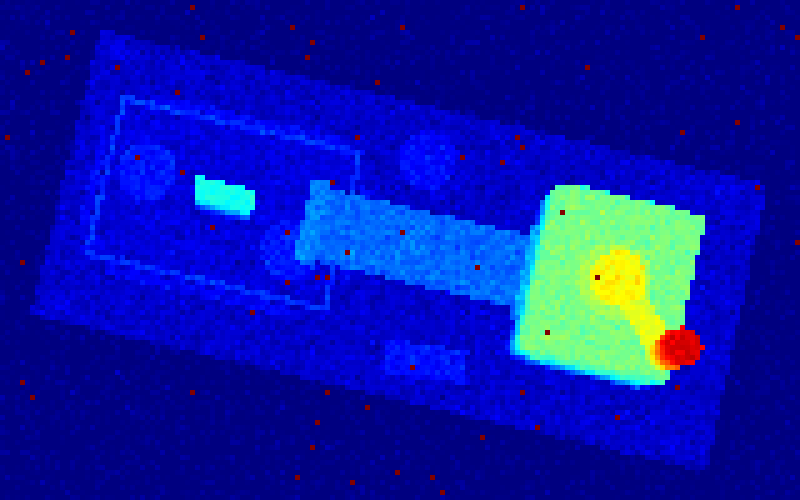

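View pics/scenec.png

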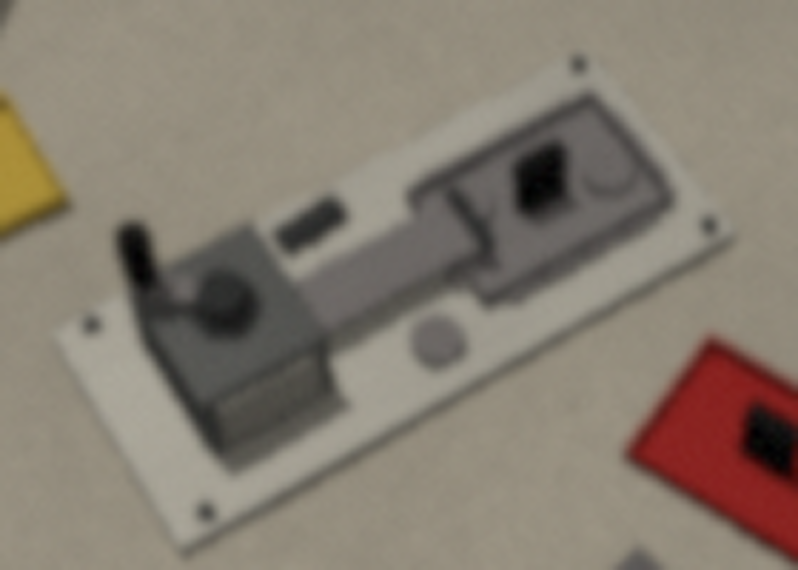

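Run:
```python
from h import *
c=load("top0.npz"); P=cloud(c)
x0,y0=270,140
def w(u,v,z): return px2w(c,x0+u/5-.4,y0+v/5-.4,z)   # resize offset: (u+.5)/5-.5
cor=[w(u,v,.014) for u,v in[(102,32),(764,182),(703,467),(34,314)]]
for a in cor: print(np.round(a,4))
bolts=[w(u,v,.016) for u,v in[(116,52),(723,192),(669,441),(57,299)]]
for s in(cor,bolts):
    s=np.array(s); m=s.mean(0); d=(s[0]+s[3]-s[1]-s[2])[:2]; print("centre",m.round(4),"ang y",np.degrees(np.arctan2(d[1],d[0])),np.linalg.norm(d)/2, np.linalg.norm(s[0]-s[3]))
S=P[130:250,260:440].reshape(-1,3)
def blob(lo,hi,box=None):
    m=(S[:,2]>lo)&(S[:,2]<hi); q=S[m]; return q
for nm,lo,hi in(("knob",.15,.18),("hub",.11,.14),("housing",.08,.1),("grip",.06,.078),("plate",.008,.06)):
    q=blob(lo,hi); q=q[np.linalg.norm(q[:,:2]-np.median(q[:,:2],0),axis=1)<.3]
    rc=cv2.minAreaRect(q[:,:2].astype(np.float32)*1000)
    print(nm,len(q),q.mean(0).round(4),np.median(q,0).round(4),rc)
q=blob(.06,.078)
```

```text
[0.6827 0.153  0.014 ]
[ 0.6027 -0.2538  0.014 ]
[ 0.4281 -0.2187  0.014 ]
[0.5085 0.1881 0.014 ]
centre [ 0.5555 -0.0328  0.014 ] ang y 78.84327980755914 0.41461591482624277 0.1777746864351668
centre [ 0.5567 -0.0269  0.016 ] ang y 78.64062516000642 0.3795647994425941 0.15543352044826184
knob 51 [ 0.4898 -0.1769  0.1626] [ 0.4895 -0.1769  0.1633] ((489.8943786621094, -177.552001953125), (19.94154930114746, 18.462366104125977), 54.924285888671875)
hub 103 [ 0.5226 -0.1545  0.1155] [ 0.5262 -0.1547  0.1139] ((511.26531982421875, -157.15687561035156), (72.73796081542969, 29.28025245666504), 21.79894256591797)
housing 874 [ 0.5333 -0.1469  0.0893] [ 0.5355 -0.1428  0.0894] ((531.0178833007812, -150.47940063476562), (90.59880828857422, 102.7693862915039), 78.71232604980469)
grip 116 [ 0.5472 -0.0183  0.0705] [0.5728 0.0602 0.0713] ((549.6917724609375, -47.41023254394531), (286.37738037109375, 105.68147277832031), 80.13175964355469)
plate 6671 [ 0.5582 -0.0104  0.0187] [ 0.5583 -0.0018  0.0153] ((556.931640625, -30.763092041015625), (364.79010009765625, 538.9537963867188), 1.681038737297058)
```

```bash
cat > ov.py <<'E'
from h import *
import sys
def ov(c,x0,y0,W,H,s,cx,cy,yaw,q,out,tray=None):
    im=cv2.resize(c["frame"][y0:y0+H,x0:x0+W,::-1],(W*s,H*s),interpolation=cv2.INTER_CUBIC)
    R=np.array([[np.cos(yaw),-np.sin(yaw)],[np.sin(yaw),np.cos(yaw)]])
    def w(p): 
        a=R@np.array(p[:2]); return [cx+a[0],cy+a[1],p[2]]
    def poly(pts,col):
        pp=np.array([((w2px(c,w(p))-[x0,y0])+.5)*s-.5 for p in pts]); cv2.polylines(im,[np.round(pp*8).astype(np.int32)],True,col,1,cv2.LINE_AA,3)
    def rect(x,y,a,b,z,col): poly([(x-a/2,y-b/2,z),(x+a/2,y-b/2,z),(x+a/2,y+b/2,z),(x-a/2,y+b/2,z)],col)
    def circ(x,y,r,z,col): poly([(x+r*np.cos(t),y+r*np.sin(t),z) for t in np.linspace(0,6.28,40)[:-1]],col)
    # axes origin = crank axis
    rect(0,.11,.18,.42,.014,(0,255,0)); rect(0,0,.1,.09,.09,(255,255,0))
    kx,ky=.05*np.cos(np.pi+q),.05*np.sin(np.pi+q)
    circ(kx,ky,.011,.168,(0,0,255)); circ(kx,ky,.011,.112,(0,0,255)); circ(0,0,.003,.117,(0,255,255))
    rect(0,.23,.014,.036,.072,(255,0,255)); rect(0,.23,.1,.15,.032,(255,128,0))
    cv2.imwrite(out,im)
E
cat > ovr.py <<'E'
from ov import *
import sys
cx,cy,yd,q=map(float,sys.argv[1:5])
ov(load("top0.npz"),270,140,160,100,5,cx,cy,np.radians(yd),q,"pics/%st.png"%sys.argv[5])
ov(load("scene0.npz"),230,190,140,100,5,cx,cy,np.radians(yd),q,"pics/%ss.png"%sys.argv[5])
E
python3 ovr.py .5341 -.139 -11.25 .9 a
```

```text
(no output)
```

View pics/at.png

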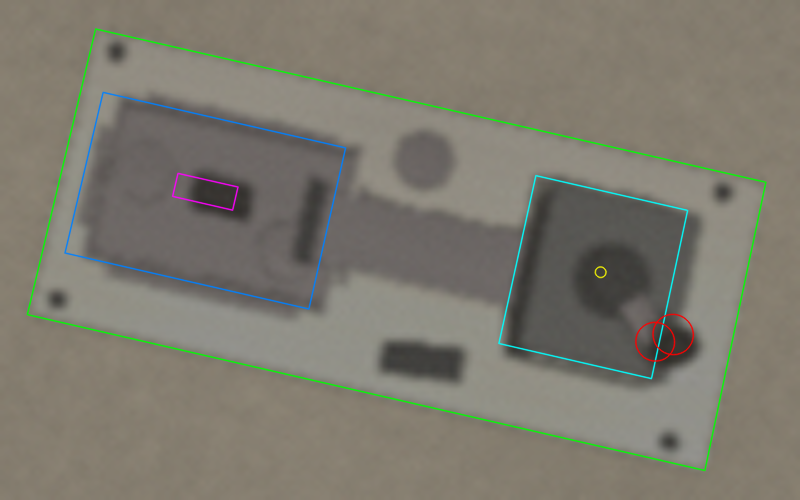

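View pics/as.png

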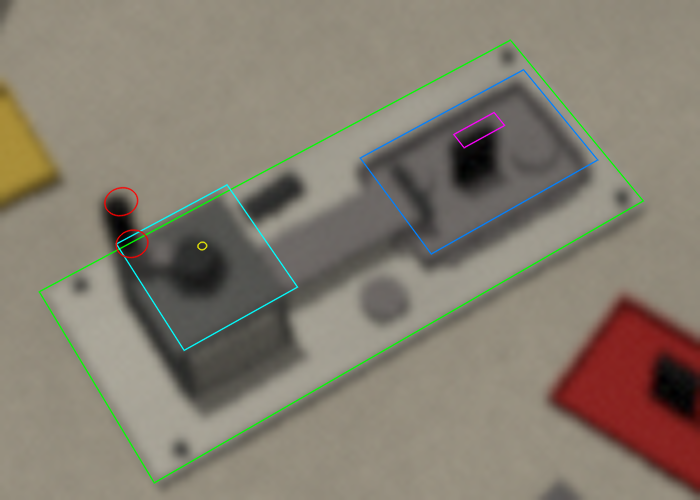

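```bash
python3 ovr.py .5335 -.1465 -11.6 .83 b
```

```text
(no output)
```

View pics/bt.png

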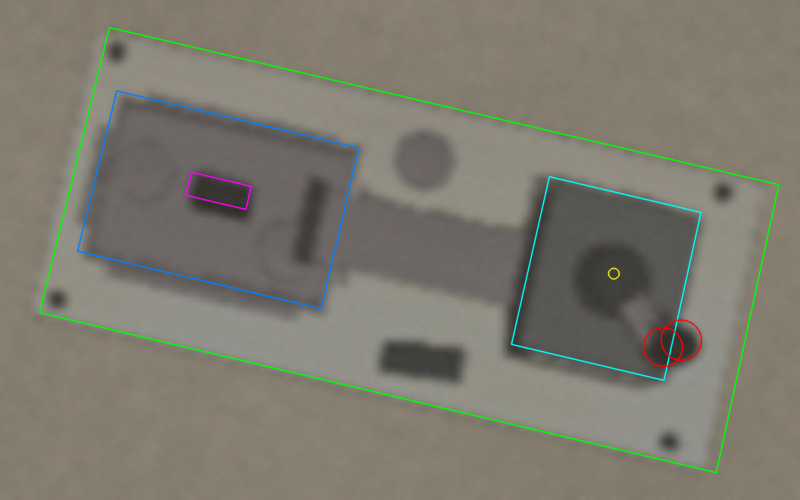

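View pics/bs.png

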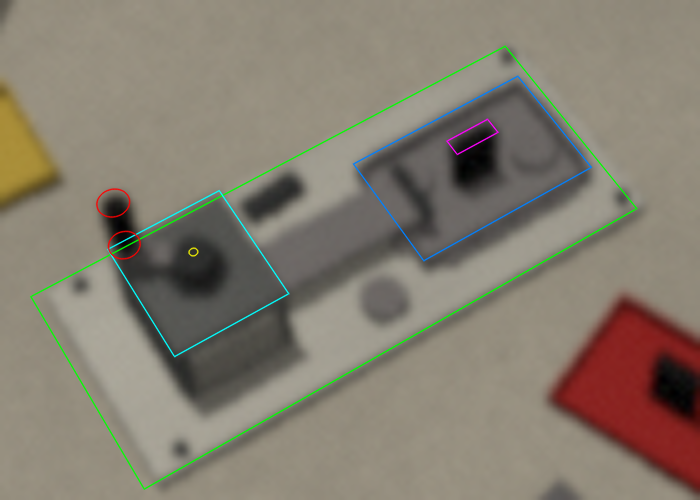

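```bash
cat > tri.py <<'E'
from h import *
from scipy.optimize import least_squares
ct,cs=load("top0.npz"),load("scene0.npz")
D={"b1":((723,192),(180,449)),"b2":((669,441),(80,285)),"b3":((116,52),(621,198)),"b4":((57,299),(508,57)),"spare":((424,160),(386,300)),
"gauge":((422,361),(274,197)),"hub":((612,279),(202,262)),"discA":((148,171),(537,148)),"hous_pp":((701,215),(185,356))}
for k,(a,b) in D.items():
    a=[270+(a[0]+.5)/5-.5,140+(a[1]+.5)/5-.5]; b=[230+(b[0]+.5)/5-.5,190+(b[1]+.5)/5-.5]
    f=lambda p:np.r_[w2px(ct,p)-a,w2px(cs,p)-b]
    s=least_squares(f,[.55,0,.02]); print(k,s.x.round(4),s.fun.round(2))
E
python3 tri.py
```

```text
b1 [ 0.5962 -0.2273  0.0164] [-0.34 -0.26 -0.5   0.04]
b2 [ 0.4438 -0.1964  0.0167] [-0.34 -0.25 -0.51  0.03]
b3 [0.6712 0.1449 0.0152] [-0.31 -0.27 -0.5   0.09]
b4 [0.5188 0.1757 0.0162] [-0.4  -0.34 -0.69  0.11]
spare [ 0.6106 -0.0441  0.0172] [-0.52 -0.42 -0.8   0.1 ]
gauge [ 0.4879 -0.0454  0.0198] [-0.52 -0.41 -0.83  0.08]
hub [ 0.5334 -0.1459  0.1011] [-0.8  -0.61 -1.22  0.1 ]
discA [0.5981 0.124  0.026 ] [-0.77 -0.65 -1.26  0.2 ]
hous_pp [ 0.5741 -0.1985  0.0873] [-1.01 -0.77 -1.5   0.11]
```

Run:
```python
from h import *
from scipy import ndimage
for n in("top0.npz","scene0.npz"):
    c=load(n); P=cloud(c).copy(); P[...,2][c["range_z"]==0]=0
    near=(abs(P[...,0]-.55)<.16)&(abs(P[...,1]+.03)<.25)
    for nm,lo,hi in(("knob",.155,.175),("housing",.083,.096),("grip",.062,.080),("armhub",.105,.118)):
        m=near&(P[...,2]>lo)&(P[...,2]<hi); 
        if nm=="grip": m&=P[...,1]>0
        l,k=ndimage.label(m); 
        if k==0: print(n,nm,0); continue
        s=np.argmax(ndimage.sum(m,l,range(1,k+1)))+1; q=P[l==s]
        rc=cv2.minAreaRect(q[:,:2].astype(np.float32)*1000); print(n,nm,len(q),np.median(q,0).round(4),np.round(rc[0],1),np.round(rc[1],1),round(rc[2],1))
```

```text
top0.npz knob 48 [ 0.4893 -0.1773  0.1634] [ 489.6 -178. ] [19.2 18.1] 47.7
top0.npz housing 790 [ 0.5368 -0.1435  0.0894] [ 531.5 -150.4] [ 90.3 100.6] 78.2
top0.npz grip 62 [0.5767 0.0763 0.0708] [577.8  75.3] [35.5 14.2] 77.4
top0.npz armhub 135 [ 0.5255 -0.1551  0.1115] [ 522.7 -159. ] [54.9 30.2] 44.5
scene0.npz knob 30 [ 0.4949 -0.1762  0.1621] [ 495.  -176.7] [18.3 15.9] 46.2
scene0.npz housing 487 [ 0.5488 -0.1476  0.0895] [ 535.2 -147.8] [ 90.4 103.8] 79.4
scene0.npz grip 41 [0.5841 0.075  0.0718] [581.6  77. ] [36.3 17.1] 80.6
scene0.npz armhub 107 [ 0.5281 -0.1564  0.1113] [ 517.8 -157.4] [73.3 32.7] 27.3
```

>>> servo_tool(commands=[{"rz": -9.7,"gripper": 0.06},{"rz": -9.7},{"rz": -9.7},{"rz": -9.7},{"rz": -9.7},{"rz": -9.7},{}])

```text
$.commands[0]: bad value
```

>>> servo_tool(commands=[{"x": 0,"y": 0,"z": 0,"rx": 0,"ry": 0,"rz": -9.7,"gripper": 0.06}])

```text
clock: 0.22
tcp_pos: [0.2238, -0.6093, 0.2211]
ee_rot: [[0.865, 0.502, -0.001], [0.502, -0.865, 0.002], [0.0, -0.003, -1.0]]
wrist_force: [-0.2, -0.2, 0.7]
finger_gap: 0.928
```

>>> servo_tool(commands=[{"x": 0,"y": 0,"z": 0,"rx": 0,"ry": 0,"rz": -9.7,"gripper": 0.06},{"x": 0,"y": 0,"z": 0,"rx": 0,"ry": 0,"rz": -9.7,"gripper": 0.06},{"x": 0,"y": 0,"z": 0,"rx": 0,"ry": 0,"rz": -9.7,"gripper": 0.06},{"x": 0,"y": 0,"z": 0,"rx": 0,"ry": 0,"rz": -9.7,"gripper": 0.06},{"x": 0,"y": 0,"z": 0,"rx": 0,"ry": 0,"rz": -9.7,"gripper": 0.06},{"x": 0,"y": 0,"z": 0,"rx": 0,"ry": 0,"rz": 0,"gripper": 0.06}])

```text
clock: 0.98
tcp_pos: [0.2227, -0.6071, 0.2178]
ee_rot: [[0.171, 0.985, -0.004], [0.985, -0.171, 0.009], [0.008, -0.005, -1.0]]
wrist_force: [0.1, -1.3, -0.0]
finger_gap: 0.635
```

```bash
cat > rel.py <<'E'
from plant import r
import numpy as np,sys
s=r.observe(); R=s["ee_rot"]; p=s["tcp_pos"]
yaw=np.degrees(np.arctan2(R[1,1],R[0,1]))
print("t",s["clock"],"p",p.round(4),"yaw_y",yaw.round(2),"F",s["wrist_force"].round(1),"gap",round(s["finger_gap"]*94,1),"j",s["joints"].round(0))
print("tilt rotvec fix",np.degrees(np.cross(R[:,2],[0,0,-1])@R).round(2))
if len(sys.argv)>3: print("tool shift",((np.array(list(map(float,sys.argv[1:4])))-p)@R).round(4))
E
python3 rel.py .4925 -.1775 .222
```

```text
t 0.975 p [ 0.2227 -0.6071  0.2178] yaw_y -9.83 F [ 0.1 -1.3 -0. ] gap 59.7 j [ 76.  37. -14.  87.  10.  58.  49.]
tilt rotvec fix [-0.31 -0.46 -0.  ]
tool shift [ 0.4694  0.1925 -0.0015]
```

>>> servo_tool(commands=[{"x": 0.047,"y": 0.0193,"z": -0.002,"rx": 0,"ry": 0,"rz": 1.8,"gripper": 0.06},{"x": 0.047,"y": 0.0193,"z": -0.002,"rx": 0,"ry": 0,"rz": 0,"gripper": 0.06},{"x": 0.047,"y": 0.0193,"z": -0.002,"rx": 0,"ry": 0,"rz": 0,"gripper": 0.06},{"x": 0.047,"y": 0.0193,"z": -0.002,"rx": 0,"ry": 0,"rz": 0,"gripper": 0.06},{"x": 0.047,"y": 0.0193,"z": -0.002,"rx": 0,"ry": 0,"rz": 0,"gripper": 0.06},{"x": 0.047,"y": 0.0193,"z": -0.002,"rx": 0,"ry": 0,"rz": 0,"gripper": 0.06},{"x": 0.047,"y": 0.0193,"z": -0.002,"rx": 0,"ry": 0,"rz": 0,"gripper": 0.06},{"x": 0.047,"y": 0.0193,"z": -0.002,"rx": 0,"ry": 0,"rz": 0,"gripper": 0.06},{"x": 0.03,"y": 0.01,"z": -0.002,"rx": 0,"ry": 0,"rz": 0,"gripper": 0.06},{"x": 0,"y": 0,"z": 0,"rx": 0,"ry": 0,"rz": 0,"gripper": 0.06}])

```text
clock: 2.22
tcp_pos: [0.4773, -0.2354, 0.2365]
ee_rot: [[0.241, 0.97, -0.003], [0.97, -0.241, 0.01], [0.009, -0.006, -1.0]]
wrist_force: [-0.0, -1.3, 0.9]
finger_gap: 0.639
```

```bash
python3 rel.py .4925 -.1775 .222
```

```text
t 2.225 p [ 0.4773 -0.2354  0.2365] yaw_y -13.97 F [-0.  -1.3  0.9] gap 60.1 j [ 34.  26. -16. 104.   8.  51.   1.]
tilt rotvec fix [-0.33 -0.49 -0.  ]
tool shift [0.0597 0.0009 0.015 ]
```

>>> servo_tool(commands=[{"x": 0.03,"y": 0.0005,"z": 0,"rx": -0.3,"ry": -0.5,"rz": -2.3,"gripper": 0.06},{"x": 0.03,"y": 0.0005,"z": 0,"rx": 0,"ry": 0,"rz": 0,"gripper": 0.06},{"x": 0,"y": 0,"z": 0,"rx": 0,"ry": 0,"rz": 0,"gripper": 0.06}])

```text
clock: 2.6
tcp_pos: [0.4895, -0.1808, 0.236]
ee_rot: [[0.213, 0.977, -0.003], [0.977, -0.213, -0.003], [-0.003, -0.002, -1.0]]
wrist_force: [0.1, -0.5, 0.1]
finger_gap: 0.638
```

```bash
python3 rel.py .4925 -.1775 .148
python3 - <<'E'
from plant import r, vision, ticket
import cv2,numpy as np
for n in("scene","top"):
    c=vision.camera(n); np.savez(f"{n}1.npz",**c)
    a=c["frame"][140:260,330:450] if n=="top" else c["frame"][170:290,210:330]
    cv2.imwrite(f"pics/{n}1.png",cv2.resize(a[:,:,::-1],(600,600),interpolation=cv2.INTER_CUBIC))
E
```

```text
t 2.6 p [ 0.4895 -0.1808  0.236 ] yaw_y -12.31 F [ 0.1 -0.5  0.1] gap 59.9 j [ 28.  25. -16. 106.   9.  50.  -5.]
tilt rotvec fix [-0.12  0.19 -0.  ]
tool shift [0.0042 0.0024 0.088 ]
```

View pics/scene1.png

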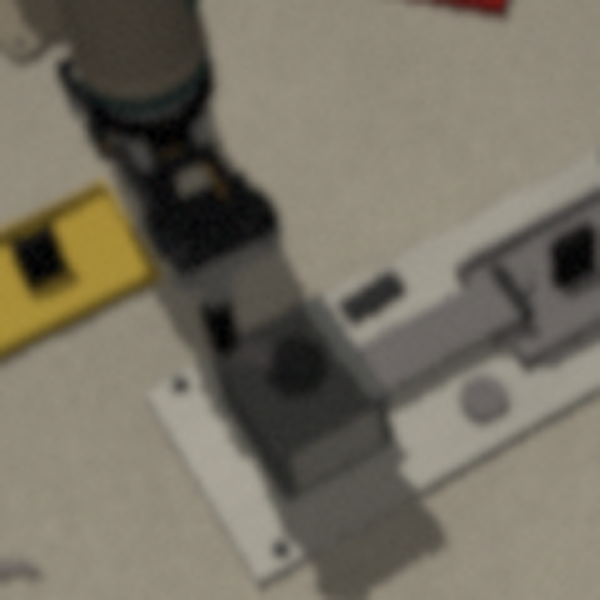

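View pics/top1.png

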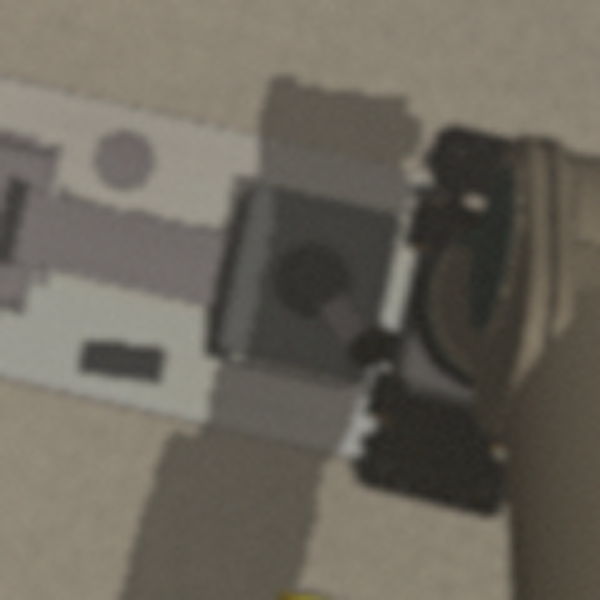

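>>> servo_tool(commands=[{"x": 0.002,"y": 0.002,"z": 0.014,"rx": 0,"ry": 0.2,"rz": -0.7,"gripper": 0.06},{"x": 0.002,"y": 0,"z": 0.014,"rx": 0,"ry": 0,"rz": 0,"gripper": 0.06},{"x": 0,"y": 0,"z": 0.014,"rx": 0,"ry": 0,"rz": 0,"gripper": 0.06},{"x": 0,"y": 0,"z": 0.014,"rx": 0,"ry": 0,"rz": 0,"gripper": 0.06},{"x": 0,"y": 0,"z": 0.014,"rx": 0,"ry": 0,"rz": 0,"gripper": 0.06},{"x": 0,"y": 0,"z": 0.01,"rx": 0,"ry": 0,"rz": 0,"gripper": 0.06},{"x": 0,"y": 0,"z": 0,"rx": 0,"ry": 0,"rz": 0,"gripper": 0.06}])

```text
clock: 3.58
tcp_pos: [0.4891, -0.1842, 0.1484]
ee_rot: [[0.211, 0.978, -0.006], [0.978, -0.211, -0.001], [-0.002, -0.006, -1.0]]
wrist_force: [0.3, 0.7, 0.0]
finger_gap: 0.641
```

```bash
python3 rel.py .4925 -.1775 .148
```

```text
t 3.575 p [ 0.4891 -0.1842  0.1484] yaw_y -12.17 F [0.3 0.7 0. ] gap 60.3 j [ 27.  32. -14. 111.  12.  39.  -7.]
tilt rotvec fix [-0.35  0.14  0.  ]
tool shift [0.0072 0.002  0.0003]
```

>>> servo_tool(commands=[{"x": 0.007,"y": 0.002,"z": 0,"rx": -0.3,"ry": 0.1,"rz": -0.5,"gripper": 0.06},{"x": 0.001,"y": 0,"z": 0,"rx": 0,"ry": 0,"rz": 0,"gripper": 0.06}])

```text
clock: 3.82
tcp_pos: [0.4937, -0.1762, 0.149]
ee_rot: [[0.202, 0.979, 0.001], [0.979, -0.202, -0.001], [-0.0, 0.001, -1.0]]
wrist_force: [-0.4, 0.2, -0.8]
finger_gap: 0.637
```

```bash
python3 rel.py .4925 -.1775 .148
```

```text
t 3.825 p [ 0.4937 -0.1762  0.149 ] yaw_y -11.63 F [-0.4  0.2 -0.8] gap 59.9 j [ 26.  32. -15. 111.  12.  38.  -7.]
tilt rotvec fix [0.06 0.03 0.  ]
tool shift [-0.0015 -0.0009  0.001 ]
```

Good. Close on the knob.

>>> servo_tool(commands=[{"x": -0.001,"y": -0.001,"z": 0,"rx": 0,"ry": 0,"rz": 0,"gripper": 0.01},{"x": 0,"y": 0,"z": 0,"rx": 0,"ry": 0,"rz": 0,"gripper": 0.01},{"x": 0,"y": 0,"z": 0,"rx": 0,"ry": 0,"rz": 0,"gripper": 0.01},{"x": 0,"y": 0,"z": 0,"rx": 0,"ry": 0,"rz": 0,"gripper": 0.01},{"x": 0,"y": 0,"z": 0,"rx": 0,"ry": 0,"rz": 0,"gripper": 0.01},{"x": 0,"y": 0,"z": 0,"rx": 0,"ry": 0,"rz": 0,"gripper": 0.01}], squeeze=15)

```text
clock: 4.58
tcp_pos: [0.4917, -0.1771, 0.1499]
ee_rot: [[0.202, 0.979, 0.0], [0.979, -0.202, -0.001], [-0.001, 0.0, -1.0]]
wrist_force: [-1.0, 0.8, -0.2]
finger_gap: 0.222
```

```bash
python3 rel.py .4925 -.1775 .148;python3 - <<'E'
from plant import r, vision, ticket
import cv2,numpy as np
for n in("scene",):
    c=vision.camera(n); np.savez(f"{n}2.npz",**c)
    a=c["frame"][170:290,210:330]
    cv2.imwrite(f"pics/{n}2.png",cv2.resize(a[:,:,::-1],(600,600),interpolation=cv2.INTER_CUBIC))
E
```

```text
t 4.575 p [ 0.4917 -0.1771  0.1499] yaw_y -11.64 F [-1.   0.8 -0.2] gap 20.9 j [ 27.  32. -15. 111.  12.  38.  -7.]
tilt rotvec fix [0.03 0.07 0.  ]
tool shift [-0.0002  0.0009  0.0019]
```

View pics/scene2.png

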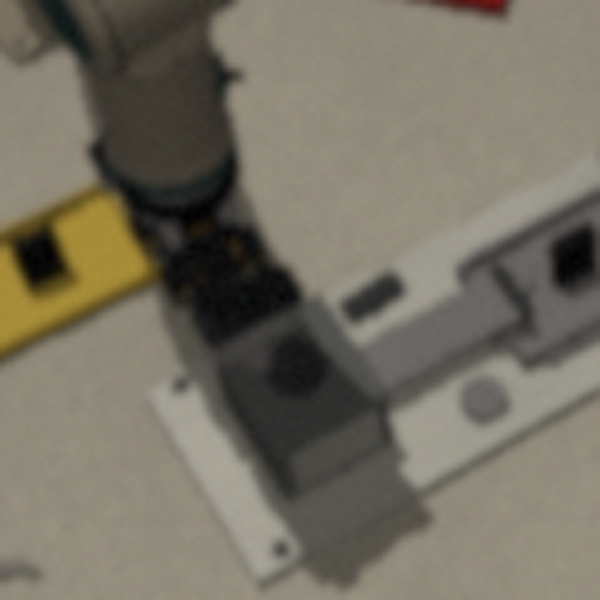

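```bash
cat > rows.py <<'E'
# rows.py ax ay step n [radgain]
from plant import r
import numpy as np,sys,json
ax,ay,st=map(float,sys.argv[1:4]); n=int(sys.argv[4])
s=r.observe(); R=s["ee_rot"]; p=s["tcp_pos"]; d=p[:2]-[ax,ay]
a=np.arctan2(d[1],d[0]); yaw=np.radians(-11.64); q=(a-yaw-np.pi)%(2*np.pi)
print("t",s["clock"],"rad",np.hypot(*d).round(4),"q mod",q.round(3),"F",s["wrist_force"].round(1),"z",p[2].round(4),"gap",round(94*s["finger_gap"],1),"yaw",np.degrees(np.arctan2(R[1,1],R[0,1])).round(2),"tilt fix",np.degrees(np.cross(R[:,2],[0,0,-1])@R).round(2),s["joints"].round(0))
prev=p[:2]; out=[]
for i in range(n):
    t=a+np.radians(st)*(i+1); w=np.array([ax,ay])+.05*np.array([np.cos(t),np.sin(t)])
    dd=R.T@np.r_[w-prev,0]; prev=w; out.append((round(dd[0],4),round(dd[1],4)))
print(out)
E
python3 rows.py .5333 -.1491 12 5
```

```text
t 4.625 rad 0.0502 q mod 0.796 F [-1.3  0.   1.3] z 0.1499 gap 20.9 yaw -11.64 tilt fix [ 0.03  0.07 -0.  ] [ 27.  32. -15. 111.  12.  38.  -7.]
[(np.float64(-0.0064), np.float64(0.0083)), (np.float64(-0.0046), np.float64(0.0094)), (np.float64(-0.0026), np.float64(0.0101)), (np.float64(-0.0004), np.float64(0.0104)), (np.float64(0.0017), np.float64(0.0103))]
```

>>> servo_tool(commands=[{"x": -0.0064,"y": 0.0083,"z": 0,"rx": 0,"ry": 0,"rz": 0,"gripper": 0.01},{"x": -0.0046,"y": 0.0094,"z": 0,"rx": 0,"ry": 0,"rz": 0,"gripper": 0.01},{"x": -0.0026,"y": 0.0101,"z": 0,"rx": 0,"ry": 0,"rz": 0,"gripper": 0.01},{"x": -0.0004,"y": 0.0104,"z": 0,"rx": 0,"ry": 0,"rz": 0,"gripper": 0.01},{"x": 0.0017,"y": 0.0103,"z": 0,"rx": 0,"ry": 0,"rz": 0,"gripper": 0.01}])

```text
clock: 5.25
tcp_pos: [0.5389, -0.1975, 0.1498]
ee_rot: [[0.201, 0.98, -0.002], [0.98, -0.201, 0.003], [0.002, -0.003, -1.0]]
wrist_force: [-3.8, 5.0, 5.3]
finger_gap: 0.226
```

```bash
python3 rows.py .5333 -.1491 15 8
```

```text
t 5.25 rad 0.0487 q mod 1.889 F [-3.8  5.   5.3] z 0.1498 gap 21.2 yaw -11.6 tilt fix [-0.15 -0.14  0.  ] [ 27.  36. -15. 103.  12.  43.  -6.]
[(np.float64(0.0044), np.float64(0.0122)), (np.float64(0.0085), np.float64(0.0099)), (np.float64(0.0108), np.float64(0.0074)), (np.float64(0.0123), np.float64(0.0043)), (np.float64(0.013), np.float64(0.001)), (np.float64(0.0128), np.float64(-0.0024)), (np.float64(0.0118), np.float64(-0.0057)), (np.float64(0.0099), np.float64(-0.0085))]
```

>>> servo_tool(commands=[{"x": 0.0048,"y": 0.012,"z": 0,"rx": 0,"ry": 0,"rz": 0,"gripper": 0.01},{"x": 0.0085,"y": 0.01,"z": 0,"rx": 0,"ry": 0,"rz": 0,"gripper": 0.01},{"x": 0.011,"y": 0.0075,"z": 0,"rx": 0,"ry": 0,"rz": 0,"gripper": 0.01},{"x": 0.0123,"y": 0.0043,"z": 0,"rx": 0,"ry": 0,"rz": 0,"gripper": 0.01},{"x": 0.013,"y": 0.001,"z": 0,"rx": 0,"ry": 0,"rz": 0,"gripper": 0.01},{"x": 0.0128,"y": -0.0024,"z": 0,"rx": 0,"ry": 0,"rz": 0,"gripper": 0.01},{"x": 0.0118,"y": -0.0057,"z": 0,"rx": 0,"ry": 0,"rz": 0,"gripper": 0.01},{"x": 0.0099,"y": -0.0085,"z": 0,"rx": 0,"ry": 0,"rz": 0,"gripper": 0.01}])

```text
clock: 6.25
tcp_pos: [0.5755, -0.1226, 0.1499]
ee_rot: [[0.205, 0.979, -0.006], [0.979, -0.205, -0.006], [-0.007, -0.005, -1.0]]
wrist_force: [2.0, -2.0, -1.0]
finger_gap: 0.22
```

```bash
python3 rows.py .5333 -.1491 15 9
```

```text
t 6.25 rad 0.0498 q mod 3.906 F [ 2. -2. -1.] z 0.1499 gap 20.7 yaw -11.83 tilt fix [-0.28  0.4  -0.  ] [ 18.  37. -14. 101.  12.  44. -14.]
[(np.float64(0.0083), np.float64(-0.0101)), (np.float64(0.0052), np.float64(-0.012)), (np.float64(0.0019), np.float64(-0.0129)), (np.float64(-0.0015), np.float64(-0.013)), (np.float64(-0.0048), np.float64(-0.0121)), (np.float64(-0.0078), np.float64(-0.0105)), (np.float64(-0.0102), np.float64(-0.0081)), (np.float64(-0.012), np.float64(-0.0052)), (np.float64(-0.0129), np.float64(-0.0019))]
```

>>> servo_tool(commands=[{"x": 0.0083,"y": -0.0101,"z": 0,"rx": -0.3,"ry": 0.4,"rz": 0,"gripper": 0.01},{"x": 0.0052,"y": -0.012,"z": 0,"rx": 0,"ry": 0,"rz": 0,"gripper": 0.01},{"x": 0.0019,"y": -0.0129,"z": 0,"rx": 0,"ry": 0,"rz": 0,"gripper": 0.01},{"x": -0.0015,"y": -0.013,"z": 0,"rx": 0,"ry": 0,"rz": 0,"gripper": 0.01},{"x": -0.0048,"y": -0.0121,"z": 0,"rx": 0,"ry": 0,"rz": 0,"gripper": 0.01},{"x": -0.0078,"y": -0.0105,"z": 0,"rx": 0,"ry": 0,"rz": 0,"gripper": 0.01},{"x": -0.0102,"y": -0.0081,"z": 0,"rx": 0,"ry": 0,"rz": 0,"gripper": 0.01},{"x": -0.012,"y": -0.0052,"z": 0,"rx": 0,"ry": 0,"rz": 0,"gripper": 0.01},{"x": -0.0129,"y": -0.0019,"z": 0,"rx": 0,"ry": 0,"rz": 0,"gripper": 0.01}])

```text
clock: 7.38
tcp_pos: [0.4832, -0.1352, 0.1499]
ee_rot: [[0.202, 0.979, 0.013], [0.979, -0.202, 0.004], [0.006, 0.012, -1.0]]
wrist_force: [5.8, 1.6, -4.5]
finger_gap: 0.225
```

```bash
python3 rows.py .5333 -.1491 15 12
```

```text
t 7.375 rad 0.052 q mod 6.217 F [ 5.8  1.6 -4.5] z 0.1499 gap 21.2 yaw -11.67 tilt fix [ 0.69 -0.35  0.  ] [ 23.  30. -15. 115.  12.  35. -11.]
[(np.float64(-0.0132), np.float64(0.0029)), (np.float64(-0.0124), np.float64(0.0042)), (np.float64(-0.0109), np.float64(0.0072)), (np.float64(-0.0086), np.float64(0.0098)), (np.float64(-0.0058), np.float64(0.0117)), (np.float64(-0.0026), np.float64(0.0128)), (np.float64(0.0008), np.float64(0.013)), (np.float64(0.0042), np.float64(0.0124)), (np.float64(0.0072), np.float64(0.0109)), (np.float64(0.0098), np.float64(0.0086)), (np.float64(0.0117), np.float64(0.0058)), (np.float64(0.0128), np.float64(0.0026))]
```

```bash
python3 rows.py .5322 -.1482 15 12
```

```text
t 7.375 rad 0.0507 q mod 6.228 F [ 5.8  1.6 -4.5] z 0.1499 gap 21.2 yaw -11.67 tilt fix [ 0.69 -0.35  0.  ] [ 23.  30. -15. 115.  12.  35. -11.]
[(np.float64(-0.0131), np.float64(0.0017)), (np.float64(-0.0123), np.float64(0.0043)), (np.float64(-0.0108), np.float64(0.0074)), (np.float64(-0.0085), np.float64(0.0099)), (np.float64(-0.0056), np.float64(0.0118)), (np.float64(-0.0024), np.float64(0.0128)), (np.float64(0.001), np.float64(0.013)), (np.float64(0.0043), np.float64(0.0123)), (np.float64(0.0074), np.float64(0.0108)), (np.float64(0.0099), np.float64(0.0085)), (np.float64(0.0118), np.float64(0.0056)), (np.float64(0.0128), np.float64(0.0024))]
```

>>> servo_tool(commands=[{"x": -0.0131,"y": 0.0017,"z": 0,"rx": 0.7,"ry": -0.3,"rz": 0,"gripper": 0.01},{"x": -0.0123,"y": 0.0043,"z": 0,"rx": 0,"ry": 0,"rz": 0,"gripper": 0.01},{"x": -0.0108,"y": 0.0074,"z": 0,"rx": 0,"ry": 0,"rz": 0,"gripper": 0.01},{"x": -0.0085,"y": 0.0099,"z": 0,"rx": 0,"ry": 0,"rz": 0,"gripper": 0.01},{"x": -0.0056,"y": 0.0118,"z": 0,"rx": 0,"ry": 0,"rz": 0,"gripper": 0.01},{"x": -0.0024,"y": 0.0128,"z": 0,"rx": 0,"ry": 0,"rz": 0,"gripper": 0.01},{"x": 0.001,"y": 0.013,"z": 0,"rx": 0,"ry": 0,"rz": 0,"gripper": 0.01},{"x": 0.0043,"y": 0.0123,"z": 0,"rx": 0,"ry": 0,"rz": 0,"gripper": 0.01},{"x": 0.0074,"y": 0.0108,"z": 0,"rx": 0,"ry": 0,"rz": 0,"gripper": 0.01},{"x": 0.0099,"y": 0.0085,"z": 0,"rx": 0,"ry": 0,"rz": 0,"gripper": 0.01}])

```text
clock: 8.62
tcp_pos: [0.5648, -0.1859, 0.1497]
ee_rot: [[0.204, 0.979, -0.018], [0.979, -0.204, 0.004], [0.001, -0.018, -1.0]]
wrist_force: [-4.4, 0.9, 6.0]
finger_gap: 0.225
```

```bash
python3 rows.py .5322 -.1482 15 12
```

```text
t 8.625 rad 0.0498 q mod 2.487 F [-4.4  0.9  6. ] z 0.1497 gap 21.1 yaw -11.77 tilt fix [-1.04 -0.04 -0.  ] [ 25.  37. -14.  99.  12.  46.  -7.]
[(np.float64(0.0112), np.float64(0.0067)), (np.float64(0.0126), np.float64(0.0033)), (np.float64(0.0131), np.float64(-0.0)), (np.float64(0.0126), np.float64(-0.0034)), (np.float64(0.0113), np.float64(-0.0066)), (np.float64(0.0092), np.float64(-0.0092)), (np.float64(0.0065), np.float64(-0.0113)), (np.float64(0.0033), np.float64(-0.0126)), (np.float64(-0.0), np.float64(-0.0131)), (np.float64(-0.0034), np.float64(-0.0126)), (np.float64(-0.0066), np.float64(-0.0113)), (np.float64(-0.0093), np.float64(-0.0092))]
```

>>> servo_tool(commands=[{"x": 0.0112,"y": 0.0067,"z": 0,"rx": -0.8,"ry": 0,"rz": 0,"gripper": 0.01},{"x": 0.0126,"y": 0.0033,"z": 0,"rx": 0,"ry": 0,"rz": 0,"gripper": 0.01},{"x": 0.0131,"y": 0,"z": 0,"rx": 0,"ry": 0,"rz": 0,"gripper": 0.01},{"x": 0.0126,"y": -0.0034,"z": 0,"rx": 0,"ry": 0,"rz": 0,"gripper": 0.01},{"x": 0.0113,"y": -0.0066,"z": 0,"rx": 0,"ry": 0,"rz": 0,"gripper": 0.01},{"x": 0.0092,"y": -0.0092,"z": 0,"rx": 0,"ry": 0,"rz": 0,"gripper": 0.01},{"x": 0.0065,"y": -0.0113,"z": 0,"rx": 0,"ry": 0,"rz": 0,"gripper": 0.01},{"x": 0.0033,"y": -0.0126,"z": 0,"rx": 0,"ry": 0,"rz": 0,"gripper": 0.01},{"x": 0,"y": -0.0131,"z": 0,"rx": 0,"ry": 0,"rz": 0,"gripper": 0.01},{"x": -0.0034,"y": -0.0126,"z": 0,"rx": 0,"ry": 0,"rz": 0,"gripper": 0.01}])

```text
clock: 9.88
tcp_pos: [0.5272, -0.0978, 0.1499]
ee_rot: [[0.203, 0.979, 0.006], [0.979, -0.203, -0.005], [-0.003, 0.007, -1.0]]
wrist_force: [2.8, 1.8, 1.6]
finger_gap: 0.228
```

```bash
python3 rows.py .5322 -.1482 15 12
```

```text
t 9.875 rad 0.0506 q mod 5.014 F [2.8 1.8 1.6] z 0.1499 gap 21.4 yaw -11.72 tilt fix [0.41 0.19 0.  ] [ 17.  33. -14. 110.  12.  39. -16.]
[(np.float64(-0.0061), np.float64(-0.0117)), (np.float64(-0.0084), np.float64(-0.01)), (np.float64(-0.0107), np.float64(-0.0075)), (np.float64(-0.0123), np.float64(-0.0045)), (np.float64(-0.013), np.float64(-0.0012)), (np.float64(-0.0129), np.float64(0.0022)), (np.float64(-0.0118), np.float64(0.0055)), (np.float64(-0.01), np.float64(0.0084)), (np.float64(-0.0075), np.float64(0.0107)), (np.float64(-0.0045), np.float64(0.0123)), (np.float64(-0.0012), np.float64(0.013)), (np.float64(0.0022), np.float64(0.0129))]
```

>>> servo_tool(commands=[{"x": -0.0061,"y": -0.0117,"z": 0,"rx": 0.4,"ry": 0.2,"rz": 0,"gripper": 0.01},{"x": -0.0084,"y": -0.01,"z": 0,"rx": 0,"ry": 0,"rz": 0,"gripper": 0.01},{"x": -0.0107,"y": -0.0075,"z": 0,"rx": 0,"ry": 0,"rz": 0,"gripper": 0.01},{"x": -0.0123,"y": -0.0045,"z": 0,"rx": 0,"ry": 0,"rz": 0,"gripper": 0.01},{"x": -0.013,"y": -0.0012,"z": 0,"rx": 0,"ry": 0,"rz": 0,"gripper": 0.01},{"x": -0.0129,"y": 0.0022,"z": 0,"rx": 0,"ry": 0,"rz": 0,"gripper": 0.01},{"x": -0.0118,"y": 0.0055,"z": 0,"rx": 0,"ry": 0,"rz": 0,"gripper": 0.01},{"x": -0.01,"y": 0.0084,"z": 0,"rx": 0,"ry": 0,"rz": 0,"gripper": 0.01}])

```text
clock: 10.88
tcp_pos: [0.4933, -0.1802, 0.1498]
ee_rot: [[0.205, 0.979, 0.013], [0.979, -0.205, 0.005], [0.008, 0.012, -1.0]]
wrist_force: [5.3, 7.7, -0.1]
finger_gap: 0.223
```

```bash
python3 rows.py .5322 -.1482 10 5
```

```text
t 10.875 rad 0.0504 q mod 0.891 F [ 5.3  7.7 -0.1] z 0.1498 gap 21.0 yaw -11.84 tilt fix [ 0.68 -0.46 -0.  ] [ 28.  32. -15. 111.  12.  38.  -7.]
[(np.float64(-0.0045), np.float64(0.0075)), (np.float64(-0.0035), np.float64(0.008)), (np.float64(-0.0021), np.float64(0.0085)), (np.float64(-0.0006), np.float64(0.0087)), (np.float64(0.0009), np.float64(0.0087))]
```

>>> servo_tool(commands=[{"x": -0.0045,"y": 0.0075,"z": 0,"rx": 0.6,"ry": -0.4,"rz": 0,"gripper": 0.01},{"x": -0.0035,"y": 0.008,"z": 0,"rx": 0,"ry": 0,"rz": 0,"gripper": 0.01},{"x": -0.0021,"y": 0.0085,"z": 0,"rx": 0,"ry": 0,"rz": 0,"gripper": 0.01},{"x": -0.0006,"y": 0.006,"z": 0,"rx": 0,"ry": 0,"rz": 0,"gripper": 0.01},{"x": 0,"y": 0.003,"z": 0,"rx": 0,"ry": 0,"rz": 0,"gripper": 0.01}])

```text
clock: 11.5
tcp_pos: [0.5166, -0.1954, 0.1498]
ee_rot: [[0.208, 0.978, -0.012], [0.978, -0.208, 0.01], [0.007, -0.014, -1.0]]
wrist_force: [-0.2, 3.7, 5.5]
finger_gap: 0.225
```

```bash
python3 rows.py .5322 -.1482 5 5
```

```text
t 11.5 rad 0.0497 q mod 1.454 F [-0.2  3.7  5.5] z 0.1498 gap 21.1 yaw -11.98 tilt fix [-0.81 -0.39  0.  ] [ 28.  34. -15. 106.  12.  42.  -6.]
[(np.float64(-0.0006), np.float64(0.0043)), (np.float64(0.0001), np.float64(0.0044)), (np.float64(0.0005), np.float64(0.0043)), (np.float64(0.0008), np.float64(0.0043)), (np.float64(0.0012), np.float64(0.0042))]
```

>>> servo_tool(commands=[{"x": 0,"y": 0.004,"z": 0,"rx": -0.6,"ry": -0.3,"rz": 0,"gripper": 0.01},{"x": 0,"y": 0.004,"z": 0,"rx": 0,"ry": 0,"rz": 0,"gripper": 0.01},{"x": 0,"y": 0.003,"z": 0,"rx": 0,"ry": 0,"rz": 0,"gripper": 0.01}])

```text
clock: 11.88
tcp_pos: [0.5212, -0.1966, 0.1497]
ee_rot: [[0.21, 0.978, -0.014], [0.978, -0.209, 0.006], [0.003, -0.015, -1.0]]
wrist_force: [-1.0, 3.7, 5.5]
finger_gap: 0.226
```

```bash
python3 rows.py .5322 -.1482 5 2
```

```text
t 11.875 rad 0.0497 q mod 1.551 F [-1.   3.7  5.5] z 0.1497 gap 21.2 yaw -12.09 tilt fix [-0.87 -0.19 -0.  ] [ 27.  35. -15. 105.  12.  43.  -6.]
[(np.float64(-0.0002), np.float64(0.0044)), (np.float64(0.0005), np.float64(0.0043))]
```

>>> servo_tool(commands=[{"x": 0,"y": 0.006,"z": 0,"rx": 0,"ry": 0,"rz": 0,"gripper": 0.01},{"x": 0,"y": 0.006,"z": 0,"rx": 0,"ry": 0,"rz": 0,"gripper": 0.01}])

```text
clock: 12.12
tcp_pos: [0.5228, -0.1972, 0.1493]
ee_rot: [[0.211, 0.977, -0.034], [0.977, -0.211, 0.012], [0.004, -0.036, -0.999]]
wrist_force: [-9.2, 6.0, 14.4]
finger_gap: 0.223
```

```bash
python3 rows.py .5322 -.1482 5 2
```

```text
t 12.125 rad 0.0499 q mod 1.584 F [-9.2  6.  14.4] z 0.1493 gap 21.0 yaw -12.18 tilt fix [-2.07 -0.24  0.  ] [ 27.  35. -15. 104.  12.  45.  -6.]
[(np.float64(0.0002), np.float64(0.0044)), (np.float64(0.0007), np.float64(0.0043))]
```

>>> servo_tool(commands=[{"x": 0,"y": -0.001,"z": 0,"rx": 0,"ry": 0,"rz": 0,"gripper": 0.06},{"x": 0,"y": 0,"z": 0,"rx": 0,"ry": 0,"rz": 0,"gripper": 0.06},{"x": 0,"y": 0,"z": 0,"rx": 0,"ry": 0,"rz": 0,"gripper": 0.06},{"x": 0,"y": 0,"z": -0.02,"rx": 0,"ry": 0,"rz": 0,"gripper": 0.06},{"x": 0,"y": 0,"z": -0.03,"rx": 0,"ry": 0,"rz": 0,"gripper": 0.06},{"x": 0,"y": 0,"z": -0.03,"rx": -1,"ry": 0,"rz": 0,"gripper": 0.06},{"x": 0,"y": 0,"z": 0,"rx": 0,"ry": 0,"rz": 0,"gripper": 0.06}])

```text
clock: 13.0
tcp_pos: [0.5188, -0.2029, 0.2286]
ee_rot: [[0.216, 0.976, -0.029], [0.976, -0.216, 0.006], [0.0, -0.029, -1.0]]
wrist_force: [-0.5, -0.2, -0.7]
finger_gap: 0.636
```

```bash
python3 rel.py .5797 .0762 .222
```

```text
t 13.0 p [ 0.5188 -0.2029  0.2286] yaw_y -12.5 F [-0.5 -0.2 -0.7] gap 59.8 j [ 29.  29. -16. 100.  10.  54.  -4.]
tilt rotvec fix [-1.68 -0.   -0.  ]
tool shift [ 0.2857 -0.0007  0.0067]
```

Go above the tray, then look (arm may block the view, so first stop midway).

>>> servo_tool(commands=[{"x": 0.04,"y": 0,"z": 0,"rx": -1.7,"ry": 0,"rz": -0.8,"gripper": 0.045},{"x": 0.05,"y": 0,"z": 0,"rx": 0,"ry": 0,"rz": 0,"gripper": 0.045},{"x": 0.05,"y": 0,"z": 0,"rx": 0,"ry": 0,"rz": 0,"gripper": 0.045},{"x": 0.05,"y": 0,"z": 0,"rx": 0,"ry": 0,"rz": 0,"gripper": 0.045},{"x": 0.04,"y": 0,"z": 0,"rx": 0,"ry": 0,"rz": 0,"gripper": 0.045},{"x": 0.03,"y": 0,"z": 0,"rx": 0,"ry": 0,"rz": 0,"gripper": 0.045},{"x": 0,"y": 0,"z": 0,"rx": 0,"ry": 0,"rz": 0,"gripper": 0.045}])

```text
clock: 13.88
tcp_pos: [0.5698, 0.0552, 0.2186]
ee_rot: [[0.207, 0.978, -0.013], [0.978, -0.207, -0.002], [-0.005, -0.012, -1.0]]
wrist_force: [-0.3, -0.1, -0.4]
finger_gap: 0.477
```

```bash
python3 rel.py .5797 .0762 .15
python3 - <<'E'
from plant import r, vision, ticket
import cv2,numpy as np
for n in("scene","top"):
    c=vision.camera(n); np.savez(f"{n}3.npz",**c)
    a=c["frame"][130:250,260:440] if n=="top" else c["frame"][180:300,220:400]
    cv2.imwrite(f"pics/{n}3.png",cv2.resize(a[:,:,::-1],(792,528),interpolation=cv2.INTER_CUBIC))
E
```

```text
t 13.875 p [0.5698 0.0552 0.2186] yaw_y -11.97 F [-0.3 -0.1 -0.4] gap 44.8 j [  3.  31. -17.  99.  11.  53. -31.]
tilt rotvec fix [-0.68  0.27  0.  ]
tool shift [0.0229 0.0062 0.0685]
```

View pics/scene3.png

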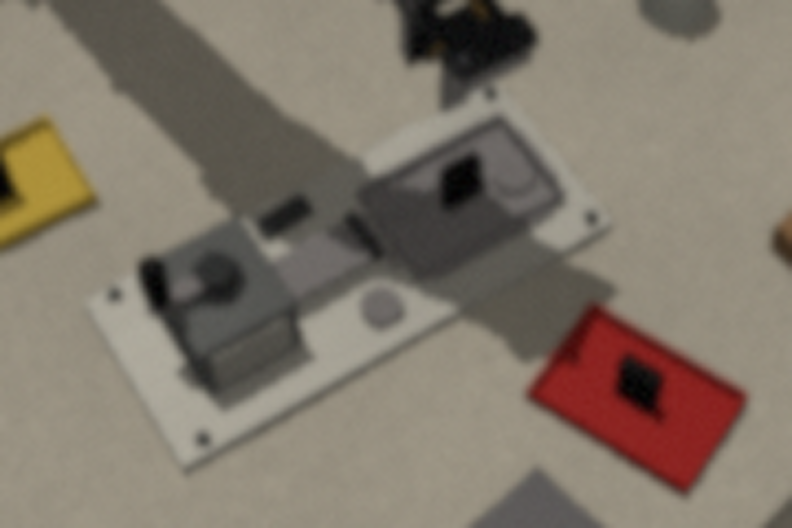

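View pics/top3.png

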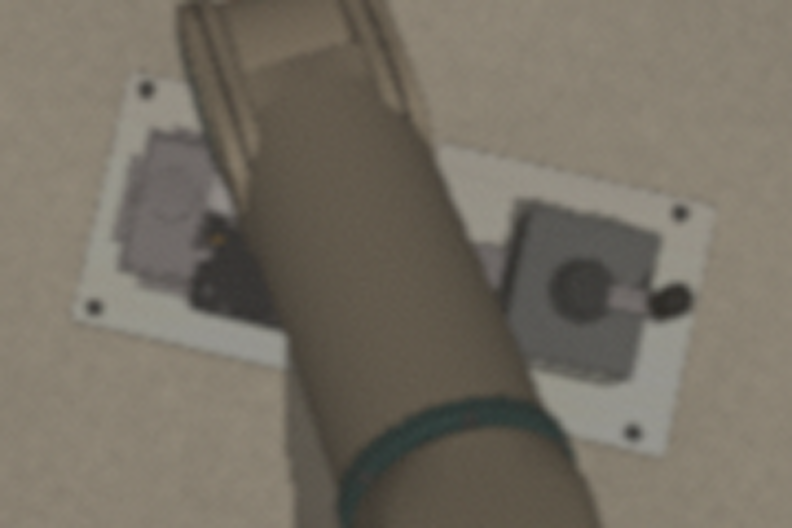

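>>> servo_tool(commands=[{"x": 0.012,"y": 0.004,"z": 0.014,"rx": -0.7,"ry": 0.3,"rz": -0.3,"gripper": 0.045},{"x": 0.011,"y": 0.003,"z": 0.02,"rx": 0,"ry": 0,"rz": 0,"gripper": 0.045},{"x": 0,"y": 0,"z": 0.02,"rx": 0,"ry": 0,"rz": 0,"gripper": 0.045},{"x": 0,"y": 0,"z": 0.015,"rx": 0,"ry": 0,"rz": 0,"gripper": 0.045},{"x": 0,"y": 0,"z": 0,"rx": 0,"ry": 0,"rz": 0,"gripper": 0.045}])

```text
clock: 14.6
tcp_pos: [0.5806, 0.0637, 0.1443]
ee_rot: [[0.217, 0.976, -0.004], [0.976, -0.217, -0.007], [-0.008, -0.002, -1.0]]
wrist_force: [1.0, 0.3, -0.1]
finger_gap: 0.479
```

```bash
python3 rel.py .579 .0766 .056
```

```text
t 14.6 p [0.5806 0.0637 0.1443] yaw_y -12.55 F [ 1.   0.3 -0.1] gap 45.0 j [  0.  37. -15. 102.  13.  44. -34.]
tilt rotvec fix [-0.11  0.46  0.  ]
tool shift [ 0.013  -0.0042  0.0882]
```

>>> servo_tool(commands=[{"x": 0.008,"y": -0.003,"z": 0.01,"rx": 0,"ry": 0.5,"rz": -0.9,"gripper": 0.045},{"x": 0.008,"y": -0.001,"z": 0.015,"rx": 0,"ry": 0,"rz": 0,"gripper": 0.045},{"x": 0.002,"y": 0,"z": 0.01,"rx": 0,"ry": 0,"rz": 0,"gripper": 0.045},{"x": 0.001,"y": 0,"z": 0.005,"rx": 0,"ry": 0,"rz": 0,"gripper": 0.045}])

```text
clock: 15.1
tcp_pos: [0.5816, 0.0847, 0.1027]
ee_rot: [[0.201, 0.98, 0.001], [0.98, -0.201, 0.002], [0.003, 0.0, -1.0]]
wrist_force: [0.1, -1.6, 0.5]
finger_gap: 0.48
```

```bash
python3 rel.py .579 .0766 .056
```

```text
t 15.1 p [0.5816 0.0847 0.1027] yaw_y -11.6 F [ 0.1 -1.6  0.5] gap 45.1 j [ -2.  40. -14. 103.  14.  38. -36.]
tilt rotvec fix [ 0.02 -0.14  0.  ]
tool shift [-0.0086 -0.0009  0.0467]
```

>>> servo_tool(commands=[{"x": -0.004,"y": -0.001,"z": 0.01,"rx": 0,"ry": 0,"rz": 0,"gripper": 0.045},{"x": -0.001,"y": 0,"z": 0.004,"rx": 0,"ry": 0,"rz": 0,"gripper": 0.045},{"x": 0,"y": 0,"z": 0,"rx": 0,"ry": 0,"rz": 0,"gripper": 0.045}])

```text
clock: 15.48
tcp_pos: [0.5793, 0.0793, 0.0874]
ee_rot: [[0.201, 0.98, 0.0], [0.98, -0.201, 0.002], [0.002, 0.0, -1.0]]
wrist_force: [-0.3, -0.3, -0.5]
finger_gap: 0.48
```

```bash
python3 rel.py .579 .0766 .056
```

```text
t 15.475 p [0.5793 0.0793 0.0874] yaw_y -11.61 F [-0.3 -0.3 -0.5] gap 45.2 j [ -2.  41. -14. 104.  15.  36. -36.]
tilt rotvec fix [ 0.   -0.11 -0.  ]
tool shift [-0.0028  0.0002  0.0314]
```

Run:
```python
from plant import r, vision, ticket
import cv2,numpy as np
c=vision.camera("scene"); np.savez("scene4.npz",**c)
a=c["frame"][190:270,270:370]
cv2.imwrite("pics/scene4.png",cv2.resize(a[:,:,::-1],(750,600),interpolation=cv2.INTER_CUBIC))
```

```text
(no output)
```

View pics/scene4.png

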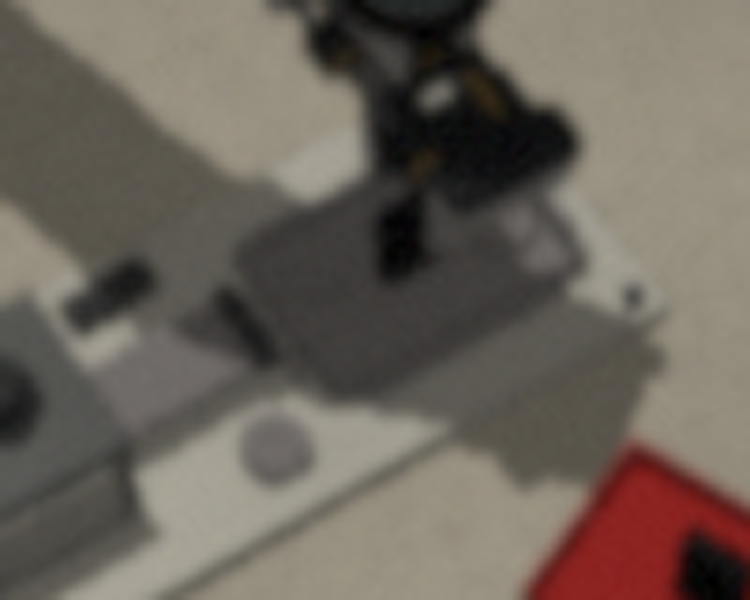

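>>> servo_tool(commands=[{"x": -0.002,"y": 0,"z": 0.006,"rx": 0,"ry": 0,"rz": 0,"gripper": 0.045},{"x": 0,"y": 0,"z": 0.007,"rx": 0,"ry": 0,"rz": 0,"gripper": 0.045},{"x": 0.001,"y": 0,"z": 0.007,"rx": 0,"ry": 0,"rz": 0,"gripper": 0.045},{"x": 0,"y": 0,"z": 0.006,"rx": 0,"ry": 0,"rz": 0,"gripper": 0.045},{"x": 0,"y": 0,"z": 0.003,"rx": 0,"ry": 0,"rz": 0,"gripper": 0.045},{"x": 0,"y": 0,"z": 0,"rx": 0,"ry": 0,"rz": 0,"gripper": 0.045}])

```text
clock: 16.27
tcp_pos: [0.5796, 0.0784, 0.0568]
ee_rot: [[0.201, 0.98, 0.001], [0.98, -0.201, 0.002], [0.002, 0.001, -1.0]]
wrist_force: [-0.0, 0.6, -0.3]
finger_gap: 0.477
```

```bash
python3 rel.py .579 .0766 .056
```

```text
t 16.275 p [0.5796 0.0784 0.0568] yaw_y -11.62 F [-0.   0.6 -0.3] gap 44.9 j [ -2.  44. -13. 105.  16.  33. -37.]
tilt rotvec fix [ 0.05 -0.13 -0.  ]
tool shift [-0.0019 -0.0002  0.0008]
```

>>> servo_tool(commands=[{"x": -0.002,"y": 0,"z": 0.001,"rx": 0,"ry": 0,"rz": 0,"gripper": 0.005},{"x": 0,"y": 0,"z": 0,"rx": 0,"ry": 0,"rz": 0,"gripper": 0.005},{"x": 0,"y": 0,"z": 0,"rx": 0,"ry": 0,"rz": 0,"gripper": 0.005},{"x": 0,"y": 0,"z": 0,"rx": 0,"ry": 0,"rz": 0,"gripper": 0.005},{"x": 0,"y": 0,"z": 0,"rx": 0,"ry": 0,"rz": 0,"gripper": 0.005},{"x": 0,"y": 0,"z": 0,"rx": 0,"ry": 0,"rz": 0,"gripper": 0.005}], squeeze=40)

```text
clock: 17.02
tcp_pos: [0.5782, 0.0765, 0.0561]
ee_rot: [[0.201, 0.98, -0.0], [0.98, -0.201, 0.002], [0.002, -0.0, -1.0]]
wrist_force: [-1.4, -1.1, 0.8]
finger_gap: 0.143
```

```bash
python3 rel.py .579 .0766 .056
```

```text
t 17.025 p [0.5782 0.0765 0.0561] yaw_y -11.59 F [-1.4 -1.1  0.8] gap 13.4 j [ -2.  44. -13. 105.  16.  33. -37.]
tilt rotvec fix [-0.02 -0.11 -0.  ]
tool shift [0.0003 0.0008 0.0001]
```

Gap 13.4 mm matches the 14 mm grip. Lift gently.

>>> servo_tool(commands=[{"x": 0,"y": 0,"z": -0.003,"rx": 0,"ry": 0,"rz": 0,"gripper": 0.005},{"x": 0,"y": 0,"z": -0.006,"rx": 0,"ry": 0,"rz": 0,"gripper": 0.005},{"x": 0,"y": 0,"z": -0.008,"rx": 0,"ry": 0,"rz": 0,"gripper": 0.005},{"x": 0,"y": 0,"z": -0.008,"rx": 0,"ry": 0,"rz": 0,"gripper": 0.005},{"x": 0,"y": 0,"z": -0.005,"rx": 0,"ry": 0,"rz": 0,"gripper": 0.005},{"x": 0,"y": 0,"z": -0.002,"rx": 0,"ry": 0,"rz": 0,"gripper": 0.005}])

```text
clock: 17.77
tcp_pos: [0.5787, 0.0759, 0.0899]
ee_rot: [[0.201, 0.979, 0.001], [0.979, -0.201, 0.002], [0.002, 0.0, -1.0]]
wrist_force: [0.1, 1.2, -3.9]
finger_gap: 0.15
```

```bash
python3 rel.py .578 .0765 .196
```

```text
t 17.775 p [0.5787 0.0759 0.0899] yaw_y -11.62 F [ 0.1  1.2 -3.9] gap 14.1 j [ -1.  41. -14. 104.  15.  37. -36.]
tilt rotvec fix [ 0.02 -0.1  -0.  ]
tool shift [ 0.0007 -0.0008 -0.1061]
```

>>> servo_tool(commands=[{"x": 0,"y": 0,"z": -0.004,"rx": 0,"ry": 0,"rz": 0,"gripper": 0.005},{"x": 0,"y": 0,"z": -0.008,"rx": 0,"ry": 0,"rz": 0,"gripper": 0.005},{"x": 0,"y": 0,"z": -0.012,"rx": 0,"ry": 0,"rz": 0,"gripper": 0.005},{"x": 0,"y": 0,"z": -0.014,"rx": 0,"ry": 0,"rz": 0,"gripper": 0.005},{"x": 0,"y": 0,"z": -0.014,"rx": 0,"ry": 0,"rz": 0,"gripper": 0.005},{"x": 0,"y": 0,"z": -0.014,"rx": 0,"ry": 0,"rz": 0,"gripper": 0.005},{"x": 0,"y": 0,"z": -0.014,"rx": 0,"ry": 0,"rz": 0,"gripper": 0.005},{"x": 0,"y": 0,"z": -0.012,"rx": 0,"ry": 0,"rz": 0,"gripper": 0.005},{"x": 0,"y": 0,"z": -0.008,"rx": 0,"ry": 0,"rz": 0,"gripper": 0.005},{"x": 0,"y": 0,"z": -0.005,"rx": 0,"ry": 0,"rz": 0,"gripper": 0.005},{"x": 0,"y": 0,"z": -0.002,"rx": 0,"ry": 0,"rz": 0,"gripper": 0.005},{"x": 0,"y": 0,"z": 0,"rx": 0,"ry": 0,"rz": 0,"gripper": 0.005}])

```text
clock: 19.27
tcp_pos: [0.5783, 0.0756, 0.2048]
ee_rot: [[0.201, 0.98, 0.001], [0.98, -0.201, 0.002], [0.002, 0.0, -1.0]]
wrist_force: [-0.2, 0.5, -4.2]
finger_gap: 0.145
```

```bash
python3 rel.py .578 .0765 .2
python3 - <<'E'
from plant import r, vision, ticket
import cv2,numpy as np
for n in("scene","top"):
    c=vision.camera(n); np.savez(f"{n}5.npz",**c)
    a=c["frame"][130:250,260:440] if n=="top" else c["frame"][150:270,230:410]
    cv2.imwrite(f"pics/{n}5.png",cv2.resize(a[:,:,::-1],(792,528),interpolation=cv2.INTER_CUBIC))
E
```

```text
t 19.275 p [0.5783 0.0756 0.2048] yaw_y -11.61 F [-0.2  0.5 -4.2] gap 13.7 j [  1.  32. -17.  99.  11.  50. -33.]
tilt rotvec fix [ 0.03 -0.1   0.  ]
tool shift [ 0.0008 -0.0004  0.0048]
```

View pics/scene5.png

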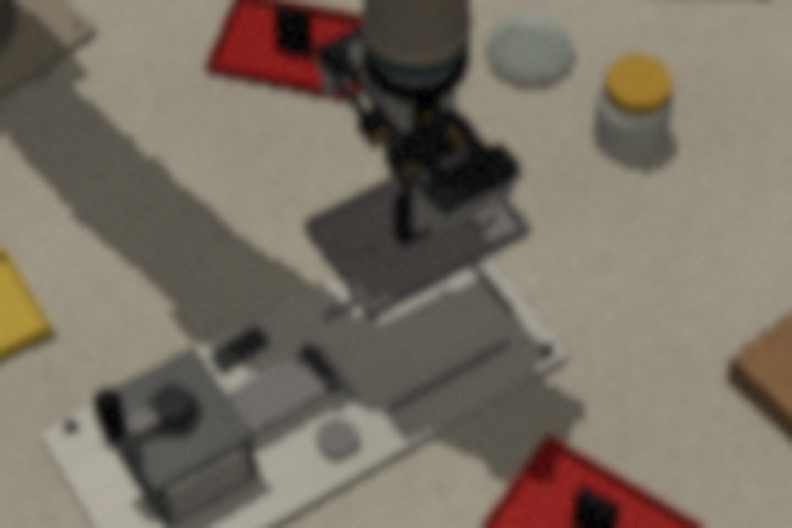

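View pics/top5.png

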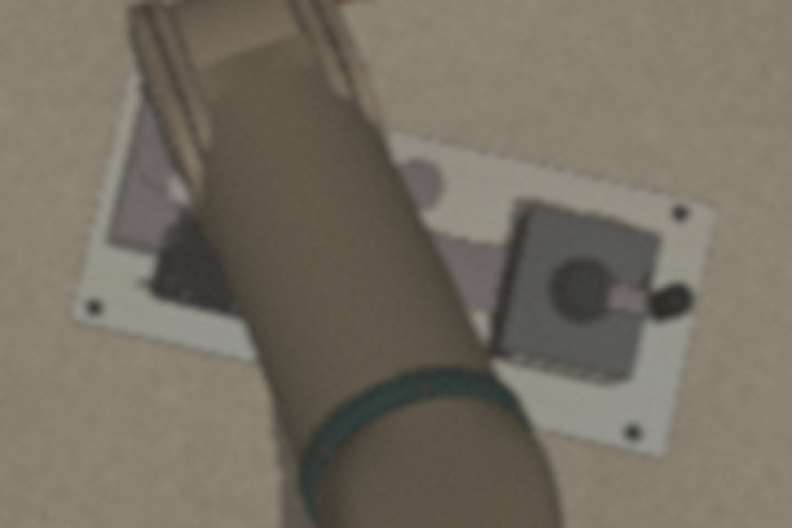

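>>> servo_tool(commands=[{"x": 0,"y": 0,"z": 0,"rx": 0,"ry": 0,"rz": 0,"gripper": 0.005},{"x": 0,"y": 0,"z": 0,"rx": 0,"ry": 0,"rz": 0,"gripper": 0.005},{"x": 0,"y": 0,"z": 0,"rx": 0,"ry": 0,"rz": 0,"gripper": 0.005},{"x": 0,"y": 0,"z": 0,"rx": 0,"ry": 0,"rz": 0,"gripper": 0.005},{"x": 0,"y": 0,"z": 0,"rx": 0,"ry": 0,"rz": 0,"gripper": 0.005},{"x": 0,"y": 0,"z": 0,"rx": 0,"ry": 0,"rz": 0,"gripper": 0.005},{"x": 0,"y": 0,"z": 0,"rx": 0,"ry": 0,"rz": 0,"gripper": 0.005},{"x": 0,"y": 0,"z": 0,"rx": 0,"ry": 0,"rz": 0,"gripper": 0.005},{"x": 0,"y": 0,"z": 0,"rx": 0,"ry": 0,"rz": 0,"gripper": 0.005},{"x": 0,"y": 0,"z": 0,"rx": 0,"ry": 0,"rz": 0,"gripper": 0.005},{"x": 0,"y": 0,"z": 0,"rx": 0,"ry": 0,"rz": 0,"gripper": 0.005},{"x": 0,"y": 0,"z": 0,"rx": 0,"ry": 0,"rz": 0,"gripper": 0.005},{"x": 0,"y": 0,"z": 0,"rx": 0,"ry": 0,"rz": 0,"gripper": 0.005},{"x": 0,"y": 0,"z": 0,"rx": 0,"ry": 0,"rz": 0,"gripper": 0.005},{"x": 0,"y": 0,"z": 0,"rx": 0,"ry": 0,"rz": 0,"gripper": 0.005},{"x": 0,"y": 0,"z": 0,"rx": 0,"ry": 0,"rz": 0,"gripper": 0.005}])

```text
clock: 21.38
tcp_pos: [0.5777, 0.0755, 0.2039]
ee_rot: [[0.201, 0.98, -0.001], [0.98, -0.201, 0.001], [0.001, -0.001, -1.0]]
wrist_force: [-0.0, 1.0, -4.6]
finger_gap: 0.144
```

```bash
python3 rel.py
python3 - <<'E'
from plant import vision
from h import *
c=vision.camera("scene"); P=cloud(c)
cl=np.array([.578,.0766]); yaw=np.radians(-11.64); ex=np.array([np.cos(yaw),np.sin(yaw)]); ey=np.array([-ex[1],ex[0]])
d=P[...,:2]-cl; a,b=d@ex,d@ey
m=(abs(a)<.044)&(abs(b)<.069)&(P[...,2]>.14)&(P[...,2]<.185)
for s in range(3):
    A=np.c_[a[m],b[m],np.ones(m.sum())]; k=np.linalg.lstsq(A,P[...,2][m],rcond=None)[0]
    res=P[...,2]-(k[0]*a+k[1]*b+k[2]); m&=abs(res)<.005
print(m.sum(),"slopes",k.round(4))
f=c["frame"][190:250,290:360]; cv2.imwrite("pics/tray6.png",cv2.resize(f[:,:,::-1],(700,600),interpolation=cv2.INTER_CUBIC))
E
```

```text
t 21.375 p [0.5777 0.0755 0.2039] yaw_y -11.61 F [-0.   1.  -4.6] gap 13.6 j [  1.  32. -17.  99.  11.  50. -33.]
tilt rotvec fix [-0.07 -0.06 -0.  ]
336 slopes [-4.550e-02 -1.000e-04  1.667e-01]
```

View pics/tray6.png

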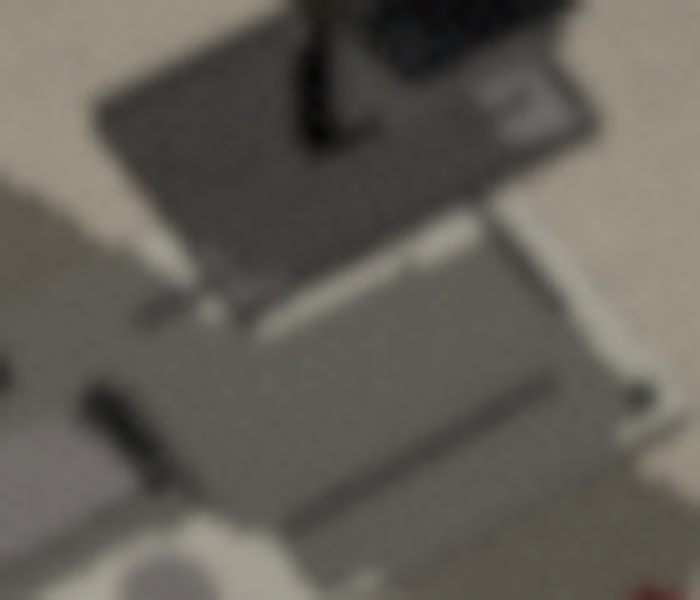

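Run:
```python
from h import *
c=load("scene5.npz"); P=cloud(c)
cl=np.array([.578,.0766]); yaw=np.radians(-11.64); ex=np.array([np.cos(yaw),np.sin(yaw)]); ey=np.array([-ex[1],ex[0]])
d=P[...,:2]-cl; a,b=d@ex,d@ey; z=P[...,2]
m0=(z>.14)&(z<.2)
for lo in np.arange(-.05,.055,.01):
    print(round(lo,2),[(lambda m:(int(m.sum()),round(float(np.median(z[m])),4)) if m.sum()>2 else None)(m0&(a>=lo)&(a<lo+.01)&(b>=l2)&(b<l2+.03)) for l2 in np.arange(-.08,.08,.03)])
```

```text
-0.05 [(24, 0.1732), (31, 0.1724), (29, 0.1737), None, None, None]
-0.04 [(15, 0.1684), (11, 0.1674), (15, 0.1642), None, None, None]
-0.03 [(14, 0.1751), (13, 0.176), (9, 0.1644), None, None, None]
-0.02 [(23, 0.1753), (18, 0.175), (11, 0.1672), None, None, None]
-0.01 [(21, 0.1712), (23, 0.175), (4, 0.1665), None, None, None]
0.0 [(19, 0.1665), (27, 0.1657), (19, 0.1779), None, None, None]
0.01 [(15, 0.1665), (19, 0.1663), (33, 0.1702), (15, 0.1662), (3, 0.1734), None]
0.02 [(15, 0.1687), (22, 0.1657), (21, 0.1659), (22, 0.1653), (28, 0.1714), (9, 0.1756)]
0.03 [(18, 0.1666), (21, 0.1659), (22, 0.1653), (20, 0.1671), (22, 0.166), (8, 0.1785)]
0.04 [(15, 0.1709), (7, 0.1696), (4, 0.1723), (3, 0.1664), (3, 0.166), (5, 0.1795)]
0.05 [(21, 0.1749), (23, 0.1731), (25, 0.1723), (28, 0.1744), (26, 0.1742), (4, 0.1756)]
```

Run:
```python
from plant import ticket
print(ticket.sign_off())
```

```text
the job is handed in; nothing more can be done
None
```

I wound the crank to its stop and lifted the tray about 15 cm above its nest. I handed the job in at about 21 s with the tray still held in the air. No verdict is reported.

- **Crank:** I gripped the knob and turned it anticlockwise from about 0.8 rad to about 14.1 rad. I pushed until it stopped moving and the wrist force rose to about 18 N. The pictures afterwards show the arm pointing away from the tray, the tongue clear of it and the tray in its nest.
- **Tray:** I took it by the grip; the fingers read 13.6 mm against the 14 mm plate. I then lifted it straight up and held it still for about 2 s.
- **Last checks:**
  - The tool was tilted less than 0.1°. The load was about 4.6 N.
  - Depth readings put the tray floor at 0.166 m and flat across the tray, so the underside is about 150 mm above the nest.
  - Disc B reads 10 mm above the floor, so it lies flat. Disc A is visible in the tray, but the gripper partly hides it, so its reading is less certain.
  - The bystanders in view look unmoved. I did not measure them or check the weight and screwdriver again.
- **Disagreements:**
  - A first plane fit of the tray showed a 2.6° slope. It came from including the rim and disc points; floor readings taken area by area show none.
  - The two cameras differed by up to about 5 mm at raised parts, so I averaged them, then refined the crank axis from the arm's own readings while turning.

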